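# Fit the spacer sleeve on a valve spindle

## Robot

A 6-joint arm with a two-finger parallel gripper is mounted at the origin on the work surface. World frame = base frame: x ahead of the robot, y to its left, z up, the work surface at z = 0. Lengths are in m, angles in rad, forces in N, time in s.
With the tool pointing down it reaches from about 0.4 to 0.825 m from the base axis. Payload 7 kg.
Tool frame: the origin (TCP) lies at the very end of the fingers, on their centre line; the grasp point (between the pads) lies arm.grip_point_offset behind it (arm.grip_point_offset is the distance from the TCP to the grasp point, in m); z points along the fingers, y is the line along which they close (so a half turn about z gives the same grasp; the last joint's range is limited). The gripper opens to 88 mm and grips with 3 to 60 N. Pads are 19 mm wide; open, the fingers measure 130 mm over their backs; the gripper's body (78 mm by 193 mm) begins 47 mm behind the grasp point.
Start: joints at [-0.988, 0.359, 0.012, 0, -1.224, -0.288], TCP at [0.196, -0.646, 0.202] pointing down, gripper open.
Joint ranges: [-3.07, 3.07], [-1.43, 2.12], [-1.02, 1.25], [-3.03, 1.67], [-3.05, -0], [-3.03, 3.03]. Speed limits (rad/s): [2.39, 2.39, 3.01, 3.14, 3.14, 3.14].

## Interface

Orientations are given as [roll, pitch, yaw] about the fixed x, y, z axes, in that order (R = Rz(yaw) Ry(pitch) Rx(roll)).
In Python, from station import arm gives the robot as it stands.
- The arm moves only by the shell command python3 -m crank 'ROWS' [OPENING] [FORCE]. ROWS is JSON, a list of rows, each an object of numbers: "dx", "dy", "dz": the shift along the tool's x, y, z in cm; "wx", "wy", "wz": the turn, a rotation vector about the tool's x, y, z in degrees. A call has exactly 10 rows; each row is the pose to reach, as a shift and turn from the pose commanded when the call began, along the tool's axes at that moment; what a row does not reach only later rows make up. A row lasts 1/8 s, in which the tool goes at most 62.5 mm and 10.7 degrees, less where a joint would pass 70% of its speed; a pose out of reach is approached as far as the arm can. A call with a gripper value outside its range is refused whole. OPENING is the finger opening in cm, from 0 to 8.76, set as the call begins (- or left out, the last holds). The fingers move at their own pace and stop on an object; FORCE is the grip in N (left out, the last holds). Time passes only in rows, so rows that repeat a pose let the fingers close, or fill a call up. It gives the time, the measured TCP pose, the force, the opening and the grip force at its end, in the units of the state.
- arm.get_state(): the state, without advancing time (a new reading comes with each control period).
- arm.grab_frame(name): name is "scene" or "side" or "wrist"; returns the picture (420x560x3 uint8, red, green, blue); there is no depth.
- arm.calibration(name): a dict with "fx", "fy", "cx", "cy" (pixels), "world_from_camera" (4x4, takes a point from camera to world coordinates). Camera axes: x right, y down, z forward; pixel columns grow to the right and rows downward; lengths in m; the calibration is good to about 2 mm. A picture is of the moment at which its call begins: read the wrist's pose just before it. calibration takes no time and is no camera call; for the wrist camera it gives the pose at the moment of the call.
- arm.job_done(): hands the job in; it is judged then, once.
Trained networks look in the newest picture that a camera, given by its name, has taken for a name from the list of things; names that differ only in an ending like _2 or _b are one class to them, and where a whole thing is asked for, a point or a joint stands for the part that bears it (a point fixed in the world has none). Each returns a list of dicts, best first, with "confidence" (0 to 1); they miss things now and then, are a little off and sometimes report something else, mostly with a low value. They report only what shows in the picture. A call takes as long as a camera call. They do not tell look-alikes from the thing itself.
- arm.find_in(camera, query): "centre" ([x, y, z] in m, in world coordinates, good to about 4 mm: the middle of the surface that is visible of it).
- arm.masks_of(camera, query): "pixels" (420x560 bool, what is visible of it).
- arm.mark_of(camera, query): "centre" ([x, y, z] in m, in world coordinates, good to about 4 mm: a listed point, or the origin of a listed thing).
The state is a dict: "t": time; "q": joint angles; "qd": joint speeds; "joint_efforts": joint torques, N m; "eef_pos": TCP position; "ee_rot": TCP orientation; "force": force on the tool from outside, world axes, zero at the start; "moment": the same for the moment, N m; "width": finger opening in m; "gripper_force": force on a finger pad.
Only numpy, scipy, OpenCV 4.12 (cv2) and the standard library are available. Lean on these libraries where they do the work, as an engineer would, in place of code of your own. Each camera call takes 0.05 s, during which the arm holds its last target. There are 200 camera calls.

## Task

A valve is clamped upright in the bench vise, waiting for its spacer. Pick out the spacer sleeve, the plain steel ring that is about as tall as it is wide, slide it down over the valve's upright spindle until it sits flat on the round steel shoulder, and let go; lower it, do not let it drop. Leave the flat ring and the tall slim bush standing where they are.

Things in the scene. Friction and masses are not known exactly. Their poses are not given: they have to be found in the camera images.
- sleeve: Spacer sleeve to be fitted: plain steel ring standing on the bench, outside diameter 46 mm, through bore 30 mm (wall 8 mm), 42 mm tall, 0.2 to 0.42 kg. Origin at the centre of its lower end; z runs up along the bore. Round, so its yaw means nothing.
- spindle_seat (a point): Centre of the flat steel shoulder (72 mm wide) topping the yellow valve clamped in the grey vise, 120 mm above the bench; z up. The steel spindle, 14 mm diameter, rises from it along z to 62 mm, its last 10 mm tapering to 6 mm. Rigid; vise jaws reach 85 mm above the bench, so the space round the spindle is free. x points away from the screw handle. A like valve standing unclamped is not the one.
- flat_ring: Flat steel ring, not to be used: outside diameter 56 mm, bore 30 mm, 14 mm tall. Origin at the centre of its underside.
- slim_bush: Tall slim steel bush, not to be used: outside diameter 28 mm, bore 10 mm, 60 mm tall. Origin at the centre of its lower end.
Things that resemble listed ones, but are neither listed nor needed, are in the scene too. What is shaped like the sleeve but pink or turquoise is not meant.

How it is judged:
By the outcome, as a careful person would: the job done as asked, in the order asked, and still so for the second after the job is handed in, with the robot touching nothing.
It also fails if it takes over 43 s, if anything falls off the work surface, if the arm or the gripper's body presses on something with over 40 N, if the wrist force passes 120 N, or if a joint passes its speed limit or range.

## Working session

There is one attempt and no reset: what is moved stays moved. The work goes in short steps, Python scripts to look and compute and a shell command to move; the robot and the scene stay as the last step left them, time stands still between calls to the robot, and variables do not carry over. Pictures are saved under pics/ and viewed, at most 10 in all, crops included, and the job is handed in when it is done.

```bash
mkdir -p pics
python3 - <<'E'
from station import arm
import cv2,numpy as np
s=arm.get_state();print(s['t'],s['eef_pos'],s['ee_rot'],s['width'],arm.grip_point_offset)
for c in ['scene','side']:
    im=arm.grab_frame(c);cv2.imwrite(f'pics/{c}0.png',im[:,:,::-1])
    for q in ['sleeve','spindle_seat','flat_ring','slim_bush']:
        print(c,q,[(np.round(d['centre'],3).tolist(),round(d['confidence'],2)) for d in arm.mark_of(c,q)])
E
```

```text
0.0 [ 0.19593889 -0.64536525  0.20062033] [ 3.13991395e+00 -1.56100472e-04 -2.84686879e+00] 0.08769953880865877 0.0188
scene sleeve [([0.549, -0.209, 0.001], 0.98), ([0.65, -0.089, 0.004], 0.94), ([0.678, -0.28, -0.003], 0.77), ([0.635, -0.192, -0.004], 0.72)]
scene spindle_seat [([0.533, 0.181, 0.118], 0.86)]
scene flat_ring [([0.48, -0.294, 0.0], 0.57)]
scene slim_bush [([0.476, -0.113, -0.003], 0.52)]
side sleeve [([0.552, -0.212, 0.005], 0.93), ([0.648, -0.087, -0.0], 0.79), ([0.677, -0.282, 0.001], 0.65), ([0.635, -0.196, -0.004], 0.59)]
side spindle_seat [([0.533, 0.186, 0.122], 0.83)]
side flat_ring [([0.479, -0.289, 0.001], 0.68), ([0.532, 0.186, 0.12], 0.5)]
side slim_bush [([0.478, -0.115, 0.003], 0.69)]
```

View pics/scene0.png

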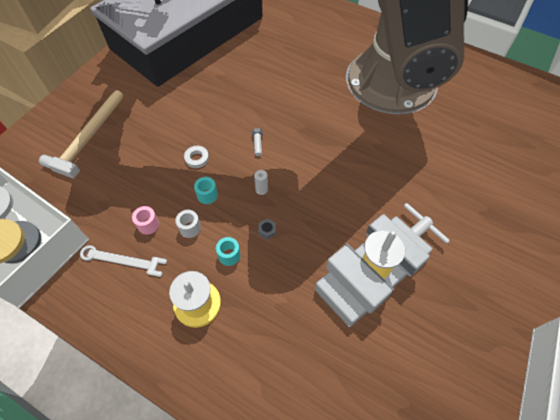

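View pics/side0.png

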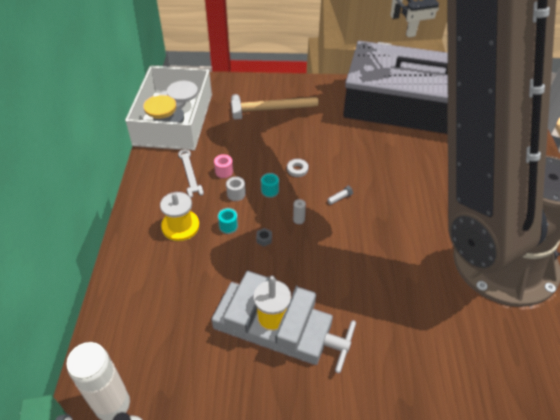

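Run:
```python
from station import arm
import numpy as np
for c in ['scene','side']:
    k=arm.calibration(c);T=np.linalg.inv(k['world_from_camera'])
    for p in [(.549,-.21,0.02),(.65,-.088,.02),(.678,-.281,.02),(.635,-.194,.02),(.48,-.292,0),(.477,-.114,.03),(.533,.183,.12)]:
        x=T[:3,:3]@p+T[:3,3];print(c,p,np.round([k['fx']*x[0]/x[2]+k['cx'],k['fy']*x[1]/x[2]+k['cy']]))
```

```text
scene (0.549, -0.21, 0.02) [207. 190.]
scene (0.65, -0.088, 0.02) [228. 252.]
scene (0.678, -0.281, 0.02) [145. 219.]
scene (0.635, -0.194, 0.02) [190. 222.]
scene (0.48, -0.292, 0) [197. 158.]
scene (0.477, -0.114, 0.03) [261. 182.]
scene (0.533, 0.183, 0.12) [384. 248.]
side (0.549, -0.21, 0.02) [270. 186.]
side (0.65, -0.088, 0.02) [227. 221.]
side (0.678, -0.281, 0.02) [223. 166.]
side (0.635, -0.194, 0.02) [236. 190.]
side (0.48, -0.292, 0) [297. 170.]
side (0.477, -0.114, 0.03) [298. 212.]
side (0.533, 0.183, 0.12) [271. 295.]
```

Scene picture: the things that could be taken for the sleeve are teal (206,190), turquoise (228,251), pink (145,220) and the plain steel ring (187,223). There are also the flat ring (196,156), the slim bush (261,182) and a dark nut-like ring (267,228). I choose steel (187,223), which is (236,189) in side. The clamped valve is at (384,248), and the loose one at (190,295) is not wanted.

```bash
cat > h.py <<'E'
from station import arm
import numpy as np,cv2
from scipy.spatial.transform import Rotation as Ro
def delta(p,ang=None):
    "target TCP p, closing axis angle (deg) in world, pointing down; prints tool-frame shift cm & rotvec deg"
    s=arm.get_state();R=Ro.from_euler('xyz',s['ee_rot'])
    d=R.inv().apply(np.array(p)-s['eef_pos'])*100
    print('t',s['t'],'eef',np.round(s['eef_pos'],4),'shift cm',np.round(d,2))
    if ang is not None:
        for a in (ang,ang+180):
            T=Ro.from_euler('xyz',[np.pi,0,np.radians(a+90)])
            print(a,'turn',np.round((R.inv()*T).as_rotvec(degrees=True),1))
E
python3 - <<'E'
from h import *
a=cv2.imread('pics/scene0.png')[180:290,90:290];b=cv2.imread('pics/side0.png')[140:250,170:370]
cv2.imwrite('pics/crop1.png',np.vstack([cv2.resize(x,None,fx=2.7,fy=2.7,interpolation=2) for x in(a,b)]))
delta([.615,-.194,.16],45)
E
```

```text
t 0.5 eef [ 0.1961 -0.6458  0.2015] shift cm [-53.21  31.06   4.16]
45 turn [ 0.  -0.  61.9]
225 turn [   0.     0.  -118.1]
```

View pics/crop1.png

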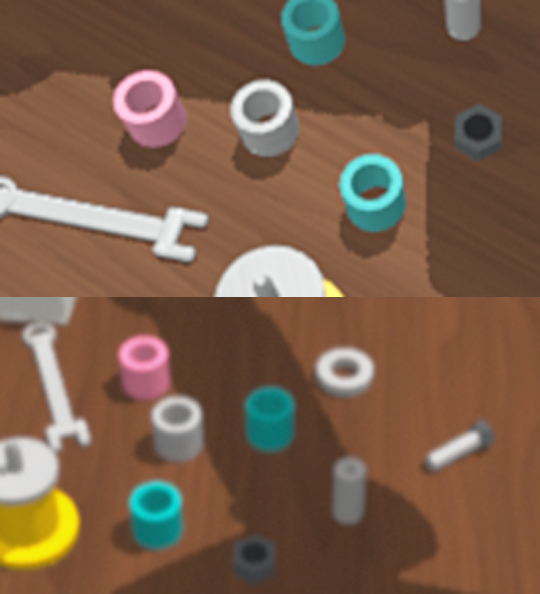

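The crop confirms the plain steel ring at crop (265,115), upper half; its wall and height match. I'll move above it.

```bash
python3 -m crank '[{"dx":-5,"dy":3,"dz":0,"wz":6},{"dx":-10,"dy":6,"dz":0,"wz":12},{"dx":-15,"dy":9,"dz":0,"wz":18},{"dx":-20,"dy":12,"dz":0,"wz":25},{"dx":-25,"dy":15,"dz":0,"wz":31},{"dx":-30,"dy":18,"dz":0,"wz":37},{"dx":-35,"dy":21,"dz":1,"wz":43},{"dx":-40,"dy":24,"dz":2,"wz":50},{"dx":-45,"dy":27,"dz":3,"wz":56},{"dx":-50,"dy":29.5,"dz":4,"wz":61.9}]' 8.76 20
python3 - <<'E'
from h import *
for n,pts in {'scene':(190,290),'side':(177,205)}.items():
    k=arm.calibration(n);W=k['world_from_camera']
    d=W[:3,:3]@[(pts[0]-k['cx'])/k['fx'],(pts[1]-k['cy'])/k['fy'],1]
    for z in(.08,.1,.12): print(n,z,np.round(W[:3,3]+d*(z-W[2,3])/d[2],3))
im=arm.grab_frame('wrist');cv2.imwrite('pics/w1.png',im[:,:,::-1])
for q in ('sleeve',): print([(np.round(d['centre'],3),round(d['confidence'],2)) for d in arm.mark_of('wrist',q)])
delta([.635,-.194,.011],45)
E
```

```text
scene 0.08 [ 0.766 -0.083  0.08 ]
scene 0.1 [ 0.769 -0.076  0.1  ]
scene 0.12 [ 0.773 -0.069  0.12 ]
side 0.08 [ 0.762 -0.082  0.08 ]
side 0.1 [ 0.757 -0.064  0.1  ]
side 0.12 [ 0.751 -0.046  0.12 ]
[]
t 0.6 eef [ 0.1961 -0.6459  0.2016] shift cm [-55.13  30.49  19.06]
45 turn [-0.   0.  61.9]
225 turn [  -0.    -0.  -118.1]$[0]: bad value
```

View pics/w1.png

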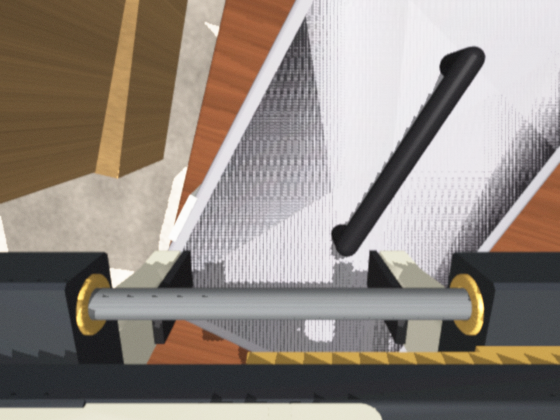

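The wrist picture shows the toolbox and its handle (400,150) under the gripper. The move was refused, probably because it wants all six keys in each row.

```bash
python3 -m crank '[{"dx":-5,"dy":3,"dz":-1,"wx":0,"wy":0,"wz":6},{"dx":-10,"dy":6,"dz":-2,"wx":0,"wy":0,"wz":12},{"dx":-15,"dy":9,"dz":-2,"wx":0,"wy":0,"wz":18},{"dx":-20,"dy":12,"dz":-2,"wx":0,"wy":0,"wz":25},{"dx":-25,"dy":15,"dz":-1,"wx":0,"wy":0,"wz":31},{"dx":-30,"dy":18,"dz":0,"wx":0,"wy":0,"wz":37},{"dx":-35,"dy":21,"dz":1,"wx":0,"wy":0,"wz":43},{"dx":-40,"dy":24,"dz":2,"wx":0,"wy":0,"wz":50},{"dx":-45,"dy":27,"dz":3,"wx":0,"wy":0,"wz":56},{"dx":-50,"dy":29.5,"dz":4,"wx":0,"wy":0,"wz":61.9}]' 8.76 20
```

```text
t: 1.85
eef_pos: [0.59, -0.2166, 0.1617]
ee_rot: [3.141, 0.001, 2.353]
force: [0.5, -0.8, -0.6]
width: 0.0876
gripper_force: 0.0
```

Run:
```python
from h import *
im=arm.grab_frame('wrist');cv2.imwrite('pics/w2.png',im[:,:,::-1])
print([(np.round(d['centre'],3),round(d['confidence'],2)) for d in arm.mark_of('wrist','sleeve')])
for c in('wrist','scene','side'):
    arm.grab_frame(c)
    k=arm.calibration(c);T=np.linalg.inv(k['world_from_camera'])
    x=T[:3,:3]@[.635,-.194,.021]+T[:3,3];u=[k['fx']*x[0]/x[2]+k['cx'],k['fy']*x[1]/x[2]+k['cy']]
    for m in arm.masks_of(c,'sleeve'):
        ys,xs=np.where(m['pixels']);print(c,m['confidence'],'bbox centre',(xs.min()+xs.max())/2,(ys.min()+ys.max())/2,'pred',np.round(u,1),'px/mm',k['fx']/x[2]/1000)
delta([.635,-.194,.011],45)
```

```text
[(array([ 0.638, -0.195,  0.002]), 0.8), (array([ 0.552, -0.212,  0.002]), 0.78)]
wrist 0.62 bbox centre 425.0 141.0 pred [328.1 208.3] px/mm 1.0345390878223206
wrist 0.57 bbox centre 329.5 213.5 pred [328.1 208.3] px/mm 1.0345390878223206
scene 0.94 bbox centre 145.5 220.0 pred [189.9 222.2] px/mm 0.4736168613002753
scene 0.91 bbox centre 228.5 251.5 pred [189.9 222.2] px/mm 0.4736168613002753
scene 0.81 bbox centre 206.0 190.0 pred [189.9 222.2] px/mm 0.4736168613002753
scene 0.64 bbox centre 187.5 224.0 pred [189.9 222.2] px/mm 0.4736168613002753
side 0.91 bbox centre 228.0 221.0 pred [236.4 189.3] px/mm 0.3909826970569888
side 0.61 bbox centre 223.5 166.0 pred [236.4 189.3] px/mm 0.3909826970569888
side 0.54 bbox centre 269.5 185.5 pred [236.4 189.3] px/mm 0.3909826970569888
t 2.25 eef [ 0.5883 -0.2192  0.1621] shift cm [-1.51  5.08 15.11]
45 turn [ 0.   0.  -0.1]
225 turn [  0.   -0.  179.9]
```

View pics/w2.png

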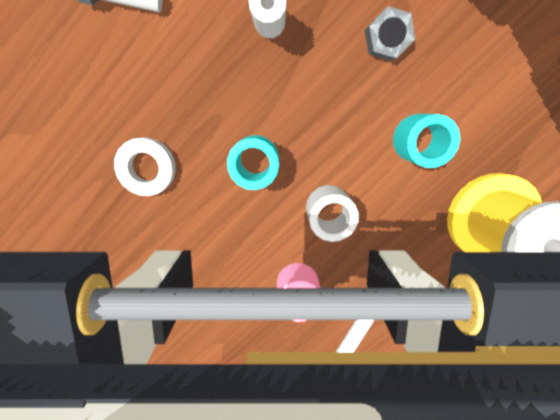

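Wrist view: the steel sleeve is at (332,214), between the teal (253,163), turquoise (427,140) and pink (298,290) rings. I'll refine its position by fitting the projected cylinder to the mask boxes.

Run:
```python
from h import *
from scipy.optimize import least_squares
th=np.linspace(0,6.28,60)
ring=np.vstack([np.c_[.023*np.cos(th),.023*np.sin(th),0*th+z] for z in(0,.042)])
def box(c,p):
    k=arm.calibration(c);T=np.linalg.inv(k['world_from_camera'])
    x=(ring+[p[0],p[1],0])@T[:3,:3].T+T[:3,3];u=np.c_[k['fx']*x[:,0]/x[:,2]+k['cx'],k['fy']*x[:,1]/x[:,2]+k['cy']]
    return (u.min(0)+u.max(0))/2
obs={'wrist':(329.5+.5,213.5+.5),'scene':(187.5+.5,224.5)}
for cs in(['wrist'],['scene'],['wrist','scene']):
    r=least_squares(lambda p:np.r_[tuple(box(c,p)-obs[c] for c in cs)],[.635,-.194],diff_step=1e-4);print(cs,np.round(r.x,4),np.round(r.fun,1))
delta([*r.x,.011],45)
```

```text
['wrist'] [ 0.6377 -0.2003] [-0.  0.]
['scene'] [ 0.6413 -0.1935] [-0.  0.]
['wrist', 'scene'] [ 0.6382 -0.1994] [ 1.  -0.4 -1.4 -2.4]
t 2.25 eef [ 0.5883 -0.2192  0.1621] shift cm [-2.11  4.93 15.11]
45 turn [ 0.   0.  -0.1]
225 turn [  0.   -0.  179.9]
```

```bash
python3 -m crank '[{"dx":-0.4,"dy":1.2,"dz":0,"wx":0,"wy":0,"wz":0},{"dx":-0.9,"dy":2.5,"dz":1,"wx":0,"wy":0,"wz":0},{"dx":-1.4,"dy":3.8,"dz":2,"wx":0,"wy":0,"wz":0},{"dx":-1.85,"dy":5,"dz":3.5,"wx":0,"wy":0,"wz":0},{"dx":-1.85,"dy":5,"dz":5,"wx":0,"wy":0,"wz":0},{"dx":-1.85,"dy":5,"dz":6.5,"wx":0,"wy":0,"wz":0},{"dx":-1.85,"dy":5,"dz":8,"wx":0,"wy":0,"wz":0},{"dx":-1.85,"dy":5,"dz":9,"wx":0,"wy":0,"wz":0},{"dx":-1.85,"dy":5,"dz":9,"wx":0,"wy":0,"wz":0},{"dx":-1.85,"dy":5,"dz":9,"wx":0,"wy":0,"wz":0}]' 8.76 20
python3 - <<'E'
from h import *
im=arm.grab_frame('wrist');cv2.imwrite('pics/w3.png',im[:,:,::-1])
print([(np.round(d['centre'],3),round(d['confidence'],2)) for d in arm.mark_of('wrist','sleeve')])
k=arm.calibration('wrist');T=np.linalg.inv(k['world_from_camera'])
th=np.linspace(0,6.28,60)
for z,r in((.042,.015),(.042,.023)):
    x=(np.c_[.638+r*np.cos(th),-.197+r*np.sin(th),0*th+z])@T[:3,:3].T+T[:3,3];u=np.c_[k['fx']*x[:,0]/x[:,2]+k['cx'],k['fy']*x[:,1]/x[:,2]+k['cy']]
    cv2.polylines(im,[u.astype(int)],True,(255,0,0),1)
cv2.imwrite('pics/w3o.png',im[:,:,::-1])
delta([.638,-.197,.011],45)
E
```

```text
t: 3.5
eef_pos: [0.6376, -0.1962, 0.0722]
ee_rot: [3.141, 0.001, 2.356]
force: [-0.2, -0.3, 0.9]
width: 0.0877
gripper_force: 0.0
[(array([ 0.64 , -0.196,  0.001]), 0.95), (array([ 0.68 , -0.282,  0.   ]), 0.87), (array([ 0.648, -0.085,  0.001]), 0.78), (array([ 0.551, -0.214,  0.001]), 0.73)]
t 3.6 eef [ 0.6377 -0.1962  0.0724] shift cm [-0.07 -0.04  6.14]
45 turn [ 0.   0.1 -0. ]
225 turn [ 1.0e-01 -1.0e-01  1.8e+02]
```

View pics/w3o.png

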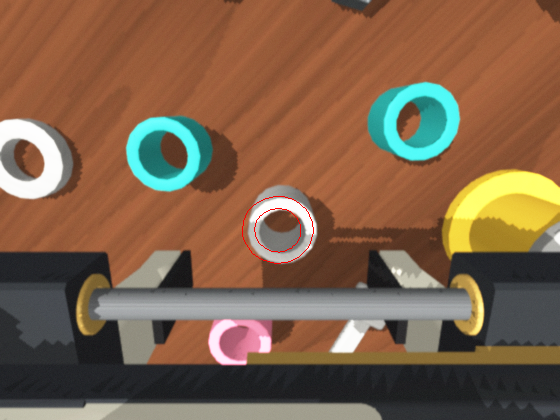

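The overlay matches the steel sleeve at (280,229) to within 2 px, so I'll descend and grip.

```bash
python3 -m crank '[{"dx":0,"dy":0,"dz":1,"wx":0,"wy":0,"wz":0},{"dx":0,"dy":0,"dz":2,"wx":0,"wy":0,"wz":0},{"dx":0,"dy":0,"dz":3,"wx":0,"wy":0,"wz":0},{"dx":0,"dy":0,"dz":4,"wx":0,"wy":0,"wz":0},{"dx":0,"dy":0,"dz":5,"wx":0,"wy":0,"wz":0},{"dx":0,"dy":0,"dz":5.6,"wx":0,"wy":0,"wz":0},{"dx":0,"dy":0,"dz":6,"wx":0,"wy":0,"wz":0},{"dx":0,"dy":0,"dz":6.1,"wx":0,"wy":0,"wz":0},{"dx":0,"dy":0,"dz":6.1,"wx":0,"wy":0,"wz":0},{"dx":0,"dy":0,"dz":6.1,"wx":0,"wy":0,"wz":0}]' 8.76 35
python3 -m crank '[{"dx":0,"dy":0,"dz":0,"wx":0,"wy":0,"wz":0},{"dx":0,"dy":0,"dz":0,"wx":0,"wy":0,"wz":0},{"dx":0,"dy":0,"dz":0,"wx":0,"wy":0,"wz":0},{"dx":0,"dy":0,"dz":0,"wx":0,"wy":0,"wz":0},{"dx":0,"dy":0,"dz":0,"wx":0,"wy":0,"wz":0},{"dx":0,"dy":0,"dz":0,"wx":0,"wy":0,"wz":0},{"dx":0,"dy":0,"dz":0,"wx":0,"wy":0,"wz":0},{"dx":0,"dy":0,"dz":0,"wx":0,"wy":0,"wz":0},{"dx":0,"dy":0,"dz":0,"wx":0,"wy":0,"wz":0},{"dx":0,"dy":0,"dz":0,"wx":0,"wy":0,"wz":0}]' 3 35
```

```text
t: 4.85
eef_pos: [0.6375, -0.1961, 0.0109]
ee_rot: [3.141, 0.0, 2.356]
force: [-0.6, 0.4, 0.7]
width: 0.0877
gripper_force: 0.0
t: 6.1
eef_pos: [0.6374, -0.196, 0.0106]
ee_rot: [3.141, 0.0, 2.356]
force: [1.5, 0.4, 0.3]
width: 0.0441
gripper_force: 35.0
```

```bash
python3 -m crank '[{"dx":0,"dy":0,"dz":-0.5,"wx":0,"wy":0,"wz":0},{"dx":0,"dy":0,"dz":-2,"wx":0,"wy":0,"wz":0},{"dx":0,"dy":0,"dz":-5,"wx":0,"wy":0,"wz":0},{"dx":0,"dy":0,"dz":-8,"wx":0,"wy":0,"wz":0},{"dx":0,"dy":0,"dz":-11,"wx":0,"wy":0,"wz":0},{"dx":0,"dy":0,"dz":-14,"wx":0,"wy":0,"wz":0},{"dx":0,"dy":0,"dz":-17,"wx":0,"wy":0,"wz":0},{"dx":0,"dy":0,"dz":-20,"wx":0,"wy":0,"wz":0},{"dx":0,"dy":0,"dz":-22,"wx":0,"wy":0,"wz":0},{"dx":0,"dy":0,"dz":-23,"wx":0,"wy":0,"wz":0}]'
python3 - <<'E'
from h import *
for c in ('wrist','scene','side'):
    im=arm.grab_frame(c);cv2.imwrite(f'pics/{c}4.png',im[:,:,::-1])
    for q in ('sleeve','spindle_seat'):
        print(c,q,[(np.round(d['centre'],3),round(d['confidence'],2)) for d in arm.mark_of(c,q)])
delta([.533,.1835,.235],45)
delta([.533,.1835,.235],90)
print(arm.get_state()['q'])
E
```

```text
t: 7.35
eef_pos: [0.6373, -0.1962, 0.2428]
ee_rot: [3.14, 0.002, 2.356]
force: [-0.6, -0.0, -2.3]
width: 0.0441
gripper_force: 35.0
wrist sleeve [(array([ 0.639, -0.199,  0.233]), 0.79), (array([ 0.552, -0.213,  0.   ]), 0.78), (array([ 0.676, -0.28 ,  0.   ]), 0.78), (array([ 0.646, -0.085,  0.002]), 0.61)]
wrist spindle_seat []
scene sleeve [(array([ 0.68 , -0.278,  0.001]), 0.91), (array([ 0.65 , -0.086,  0.002]), 0.86), (array([ 0.551, -0.213,  0.001]), 0.59), (array([ 0.634, -0.192,  0.229]), 0.55)]
scene spindle_seat [(array([0.531, 0.181, 0.118]), 0.96)]
side sleeve [(array([ 0.651, -0.09 ,  0.005]), 0.8), (array([ 0.639, -0.198,  0.228]), 0.77), (array([ 0.553, -0.212,  0.001]), 0.73), (array([ 0.677, -0.278,  0.003]), 0.59)]
side spindle_seat [(array([0.534, 0.184, 0.118]), 0.74)]
t 7.8 eef [ 0.637  -0.196   0.2397] shift cm [34.19 19.48  0.49]
45 turn [-0.1 -0.1 -0. ]
225 turn [-1.0e-01  1.0e-01  1.8e+02]
t 7.8 eef [ 0.637  -0.196   0.2397] shift cm [34.19 19.48  0.49]
90 turn [ -0.   -0.1 -45. ]
270 turn [-1.00e-01  0.00e+00  1.35e+02]
[-6.65253601e-03  3.25974875e-01  5.08323945e-02 -1.13319179e-04
 -1.29701214e+00 -2.34965310e+00]
```

View pics/wrist4.png

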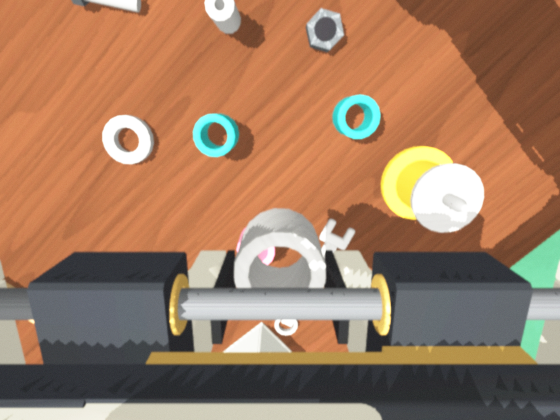

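The sleeve hangs centred between the pads at (280,260), and the other parts are undisturbed. I'll carry it above the spindle and turn 45° on the way.

```bash
python3 -m crank '[{"dx":2,"dy":1.1,"dz":0,"wx":0,"wy":0,"wz":-3},{"dx":6,"dy":3.4,"dz":0,"wx":0,"wy":0,"wz":-8},{"dx":10,"dy":5.7,"dz":0,"wx":0,"wy":0,"wz":-13},{"dx":14,"dy":8,"dz":0,"wx":0,"wy":0,"wz":-19},{"dx":18,"dy":10.3,"dz":0,"wx":0,"wy":0,"wz":-25},{"dx":22,"dy":12.6,"dz":0,"wx":0,"wy":0,"wz":-31},{"dx":26,"dy":14.8,"dz":0,"wx":0,"wy":0,"wz":-36},{"dx":30,"dy":17.1,"dz":0,"wx":0,"wy":0,"wz":-41},{"dx":33,"dy":18.8,"dz":0,"wx":0,"wy":0,"wz":-45},{"dx":34.2,"dy":19.5,"dz":0,"wx":0,"wy":0,"wz":-45}]'
python3 - <<'E'
from h import *
P=[]
for c in ('wrist','scene','side'):
    im=arm.grab_frame(c);cv2.imwrite(f'pics/{c}5.png',im[:,:,::-1])
    for q in ('sleeve','spindle_seat'):
        print(c,q,[(np.round(d['centre'],3),round(d['confidence'],2)) for d in arm.mark_of(c,q) if d['centre'][1]>0])
delta([.533,.183,.235],90)
# overlays: sleeve bottom at TCP, and spindle prediction
A=arm.get_state()['eef_pos'];th=np.linspace(0,6.28,60);out=[]
for c in ('scene','side'):
    im=cv2.imread(f'pics/{c}5.png');k=arm.calibration(c);T=np.linalg.inv(k['world_from_camera'])
    im=cv2.resize(im,None,fx=3,fy=3,interpolation=2)
    for r,z,p in((.023,A[2]-.011,A),(.023,A[2]+.031,A),(.036,.12,(.533,.183)),(.007,.12,(.533,.183)),(.003,.182,(.533,.183))):
        x=np.c_[p[0]+r*np.cos(th),p[1]+r*np.sin(th),0*th+z]@T[:3,:3].T+T[:3,3];u=3*np.c_[k['fx']*x[:,0]/x[:,2]+k['cx'],k['fy']*x[:,1]/x[:,2]+k['cy']]
        cv2.polylines(im,[u.astype(int)],True,(0,0,255),1)
        if r==.036: m=u.mean(0).astype(int)
    out.append(im[m[1]-290:m[1]+190,m[0]-180:m[0]+180])
cv2.imwrite('pics/o5.png',np.hstack(out))
E
```

```text
t: 9.05
eef_pos: [0.5322, 0.1858, 0.2406]
ee_rot: [3.141, 0.0, -3.138]
force: [0.4, -0.2, -2.6]
width: 0.044
gripper_force: 35.0
wrist sleeve [(array([0.534, 0.186, 0.231]), 0.88)]
wrist spindle_seat [(array([0.536, 0.181, 0.122]), 0.81)]
scene sleeve [(array([0.533, 0.189, 0.227]), 0.98)]
scene spindle_seat []
side sleeve [(array([0.533, 0.183, 0.228]), 0.42)]
side spindle_seat [(array([0.533, 0.186, 0.124]), 0.94)]
t 9.5 eef [0.5336 0.1829 0.2406] shift cm [0.06 0.01 0.56]
90 turn [-0.   0.  -0.1]
270 turn [  0.    0.  179.9]
```

View pics/o5.png

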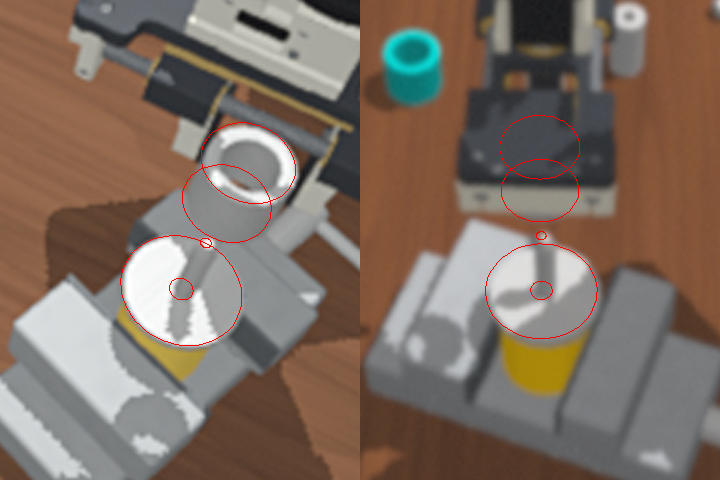

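The overlays agree to about 2 mm. In the side view the spindle is at (546,265), slightly right of the prediction, so I shift about 2 mm in −x and lower partway.

```bash
python3 -m crank '[{"dx":0.2,"dy":0,"dz":0.5,"wx":0,"wy":0,"wz":0},{"dx":0.2,"dy":0,"dz":1.5,"wx":0,"wy":0,"wz":0},{"dx":0.2,"dy":0,"dz":2.5,"wx":0,"wy":0,"wz":0},{"dx":0.2,"dy":0,"dz":3.5,"wx":0,"wy":0,"wz":0},{"dx":0.2,"dy":0,"dz":4.3,"wx":0,"wy":0,"wz":0},{"dx":0.2,"dy":0,"dz":5,"wx":0,"wy":0,"wz":0},{"dx":0.2,"dy":0,"dz":5.5,"wx":0,"wy":0,"wz":0},{"dx":0.2,"dy":0,"dz":6,"wx":0,"wy":0,"wz":0},{"dx":0.2,"dy":0,"dz":6.5,"wx":0,"wy":0,"wz":0},{"dx":0.2,"dy":0,"dz":6.5,"wx":0,"wy":0,"wz":0}]'
python3 - <<'E'
from h import *
o=[]
for c,(u,v) in {'wrist':(280,250),'scene':(384,235)}.items():
    im=arm.grab_frame(c)[:,:,::-1]
    o.append(cv2.resize(np.ascontiguousarray(im[v-60:v+60,u-65:u+65]),None,fx=3,fy=3,interpolation=2))
cv2.imwrite('pics/o6.png',np.hstack(o));s=arm.get_state();print(s['eef_pos'],s['force'],s['moment'])
E
```

```text
t: 10.75
eef_pos: [0.5312, 0.1836, 0.1752]
ee_rot: [-3.141, -0.001, 3.141]
force: [0.6, -0.0, -2.7]
width: 0.0441
gripper_force: 35.0
[0.53147345 0.1836997  0.17570251] [ 0.12632095 -0.22491988 -2.77233052] [ 0.02486893 -0.04499141 -0.0115614 ]
```

View pics/o6.png

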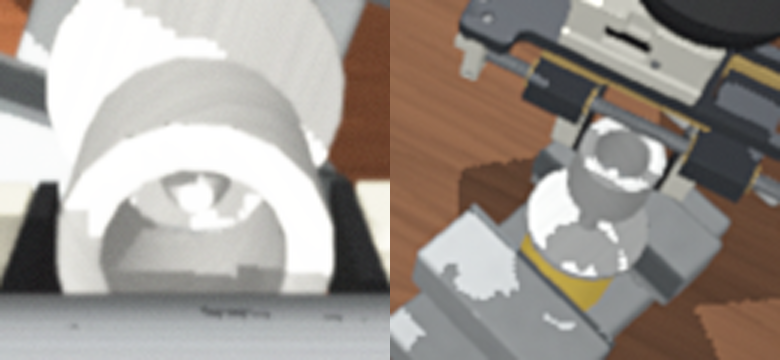

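The spindle tip shows inside the bore, at (195,195) in the wrist crop, and no contact force appears. I keep lowering, slowly at the end.

```bash
python3 -m crank '[{"dx":0,"dy":0,"dz":0.5,"wx":0,"wy":0,"wz":0},{"dx":0,"dy":0,"dz":1.1,"wx":0,"wy":0,"wz":0},{"dx":0,"dy":0,"dz":1.7,"wx":0,"wy":0,"wz":0},{"dx":0,"dy":0,"dz":2.3,"wx":0,"wy":0,"wz":0},{"dx":0,"dy":0,"dz":2.9,"wx":0,"wy":0,"wz":0},{"dx":0,"dy":0,"dz":3.4,"wx":0,"wy":0,"wz":0},{"dx":0,"dy":0,"dz":3.7,"wx":0,"wy":0,"wz":0},{"dx":0,"dy":0,"dz":3.9,"wx":0,"wy":0,"wz":0},{"dx":0,"dy":0,"dz":4.1,"wx":0,"wy":0,"wz":0},{"dx":0,"dy":0,"dz":4.1,"wx":0,"wy":0,"wz":0}]'
python3 -m crank '[{"dx":0,"dy":0,"dz":0.05,"wx":0,"wy":0,"wz":0},{"dx":0,"dy":0,"dz":0.1,"wx":0,"wy":0,"wz":0},{"dx":0,"dy":0,"dz":0.15,"wx":0,"wy":0,"wz":0},{"dx":0,"dy":0,"dz":0.2,"wx":0,"wy":0,"wz":0},{"dx":0,"dy":0,"dz":0.25,"wx":0,"wy":0,"wz":0},{"dx":0,"dy":0,"dz":0.25,"wx":0,"wy":0,"wz":0},{"dx":0,"dy":0,"dz":0.25,"wx":0,"wy":0,"wz":0},{"dx":0,"dy":0,"dz":0.25,"wx":0,"wy":0,"wz":0},{"dx":0,"dy":0,"dz":0.25,"wx":0,"wy":0,"wz":0},{"dx":0,"dy":0,"dz":0.25,"wx":0,"wy":0,"wz":0}]'
```

```text
t: 12.1
eef_pos: [0.5313, 0.1837, 0.1345]
ee_rot: [-3.142, -0.0, 3.141]
force: [-0.7, -0.2, -2.7]
width: 0.0438
gripper_force: 35.0
t: 13.35
eef_pos: [0.5314, 0.1837, 0.1321]
ee_rot: [3.142, 0.0, 3.141]
force: [-0.1, -1.0, -2.5]
width: 0.0439
gripper_force: 35.0
```

Not touching yet; lower in fine steps until the force shows contact.

```bash
python3 -m crank '[{"dx":0,"dy":0,"dz":0.03,"wx":0,"wy":0,"wz":0},{"dx":0,"dy":0,"dz":0.06,"wx":0,"wy":0,"wz":0},{"dx":0,"dy":0,"dz":0.09,"wx":0,"wy":0,"wz":0},{"dx":0,"dy":0,"dz":0.11,"wx":0,"wy":0,"wz":0},{"dx":0,"dy":0,"dz":0.12,"wx":0,"wy":0,"wz":0},{"dx":0,"dy":0,"dz":0.12,"wx":0,"wy":0,"wz":0},{"dx":0,"dy":0,"dz":0.12,"wx":0,"wy":0,"wz":0},{"dx":0,"dy":0,"dz":0.12,"wx":0,"wy":0,"wz":0},{"dx":0,"dy":0,"dz":0.12,"wx":0,"wy":0,"wz":0},{"dx":0,"dy":0,"dz":0.12,"wx":0,"wy":0,"wz":0}]'
```

```text
t: 14.6
eef_pos: [0.5314, 0.1837, 0.1309]
ee_rot: [3.142, 0.0, 3.141]
force: [-0.0, 0.2, -3.0]
width: 0.044
gripper_force: 35.0
```

```bash
python3 -m crank '[{"dx":0,"dy":0,"dz":0.02,"wx":0,"wy":0,"wz":0},{"dx":0,"dy":0,"dz":0.04,"wx":0,"wy":0,"wz":0},{"dx":0,"dy":0,"dz":0.06,"wx":0,"wy":0,"wz":0},{"dx":0,"dy":0,"dz":0.08,"wx":0,"wy":0,"wz":0},{"dx":0,"dy":0,"dz":0.08,"wx":0,"wy":0,"wz":0},{"dx":0,"dy":0,"dz":0.08,"wx":0,"wy":0,"wz":0},{"dx":0,"dy":0,"dz":0.08,"wx":0,"wy":0,"wz":0},{"dx":0,"dy":0,"dz":0.08,"wx":0,"wy":0,"wz":0},{"dx":0,"dy":0,"dz":0.08,"wx":0,"wy":0,"wz":0},{"dx":0,"dy":0,"dz":0.08,"wx":0,"wy":0,"wz":0}]'
```

```text
t: 15.85
eef_pos: [0.5315, 0.1837, 0.1306]
ee_rot: [3.141, 0.0, 3.142]
force: [-3.0, -0.3, 4.8]
width: 0.0439
gripper_force: 35.0
```

Contact: the force went from −3 to +4.8 N at the expected height. Release, then retreat straight up.

```bash
python3 -m crank '[{"dx":0,"dy":0,"dz":0,"wx":0,"wy":0,"wz":0},{"dx":0,"dy":0,"dz":0,"wx":0,"wy":0,"wz":0},{"dx":0,"dy":0,"dz":0,"wx":0,"wy":0,"wz":0},{"dx":0,"dy":0,"dz":0,"wx":0,"wy":0,"wz":0},{"dx":0,"dy":0,"dz":0,"wx":0,"wy":0,"wz":0},{"dx":0,"dy":0,"dz":0,"wx":0,"wy":0,"wz":0},{"dx":0,"dy":0,"dz":0,"wx":0,"wy":0,"wz":0},{"dx":0,"dy":0,"dz":0,"wx":0,"wy":0,"wz":0},{"dx":0,"dy":0,"dz":0,"wx":0,"wy":0,"wz":0},{"dx":0,"dy":0,"dz":0,"wx":0,"wy":0,"wz":0}]' 8 35
python3 -m crank '[{"dx":0,"dy":0,"dz":-0.5,"wx":0,"wy":0,"wz":0},{"dx":0,"dy":0,"dz":-1.5,"wx":0,"wy":0,"wz":0},{"dx":0,"dy":0,"dz":-3,"wx":0,"wy":0,"wz":0},{"dx":0,"dy":0,"dz":-5,"wx":0,"wy":0,"wz":0},{"dx":0,"dy":0,"dz":-7,"wx":0,"wy":0,"wz":0},{"dx":0,"dy":0,"dz":-9,"wx":0,"wy":0,"wz":0},{"dx":0,"dy":0,"dz":-11,"wx":0,"wy":0,"wz":0},{"dx":0,"dy":0,"dz":-12.5,"wx":0,"wy":0,"wz":0},{"dx":0,"dy":0,"dz":-13,"wx":0,"wy":0,"wz":0},{"dx":0,"dy":0,"dz":-13,"wx":0,"wy":0,"wz":0}]'
python3 - <<'E'
from h import *
for c in ('scene','side'):
    im=arm.grab_frame(c);cv2.imwrite(f'pics/{c}7.png',im[:,:,::-1])
    print([(np.round(d['centre'],3),round(d['confidence'],2)) for q in('sleeve','flat_ring','slim_bush') for d in arm.mark_of(c,q)])
a,b=[cv2.imread(f'pics/{c}7.png') for c in('scene','side')]
cv2.imwrite('pics/o7.png',np.hstack([cv2.resize(a[180:330,310:440],None,fx=3,fy=3),cv2.resize(b[220:370,205:335],None,fx=3,fy=3)]))
E
```

```text
t: 17.1
eef_pos: [0.5313, 0.1837, 0.13]
ee_rot: [3.142, -0.0, 3.141]
force: [0.6, -0.0, 0.6]
width: 0.0802
gripper_force: 0.0
t: 18.35
eef_pos: [0.5313, 0.1837, 0.2601]
ee_rot: [3.141, 0.0, 3.141]
force: [0.3, -0.1, -0.1]
width: 0.0801
gripper_force: 0.0
[(array([0.532, 0.189, 0.117]), 0.87), (array([ 0.648, -0.089,  0.005]), 0.76), (array([ 0.553, -0.213,  0.001]), 0.69), (array([ 0.676, -0.281, -0.004]), 0.6), (array([ 0.482, -0.294,  0.004]), 0.75), (array([ 0.474, -0.114, -0.002]), 0.85), (array([0.53 , 0.187, 0.116]), 0.3)]
[(array([ 0.68 , -0.276, -0.001]), 0.85), (array([ 0.649, -0.088, -0.001]), 0.76), (array([0.53 , 0.182, 0.119]), 0.67), (array([ 0.479, -0.291,  0.   ]), 0.53), (array([ 0.482, -0.116,  0.003]), 0.48)]
```

View pics/o7.png

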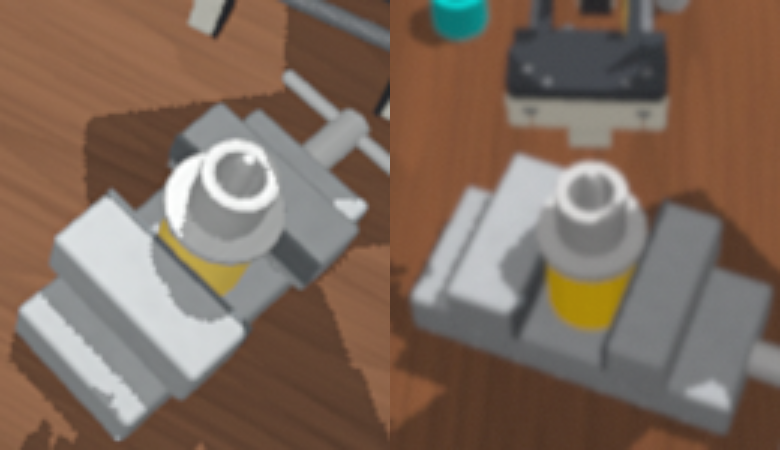

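The sleeve sits flat on the shoulder around the spindle, at (238,180) left and (592,200) right. The gripper is clear, and the flat ring and slim bush have not moved.

```bash
python3 -c "
from station import arm
print(arm.job_done())"
```

```text
the job is handed in; nothing more can be done
None
```

The steel spacer sleeve sits flat on the clamped valve's shoulder, lowered over the spindle and released; the flat ring and slim bush are untouched, and I handed the job in at about 19 s of the 43 s allowed.

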